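# Stop the shaft and set the V-block clamp for free rotation

## Robot

A 6-joint arm with a two-finger parallel gripper is mounted at the origin on the work surface. World frame = base frame: x ahead of the robot, y to its left, z up, the work surface at z = 0. Lengths are in m, angles in rad, forces in N, time in s.
With the tool pointing down it reaches from about 0.25 to 0.725 m from the base axis. Payload 4 kg.
Tool frame: the origin (TCP) lies midway between the tips of the shut fingers; the grasp point (between the pads) lies 19 mm behind it; z points along the fingers, y is the direction in which the jaws open and shut (so a half turn about z gives the same grasp; the last joint's range is limited). The gripper opens to 85 mm and grips with 20 to 120 N. Pads are 22 mm wide; open, the fingers measure 114 mm over their backs; the gripper's body (76 mm by 85 mm) begins 54 mm behind the grasp point. The pads swing forward as they close: fully open they stand 13 mm farther back than shut.
Start: joints at [-1.11, 0.241, 0.005, 1.335, 0, 1.571], TCP at [0.222, -0.448, 0.231] pointing down, gripper open.
Joint ranges: [-2.72, 2.72], [-1.05, 1.87], [-1.09, 1.28], [-1.99, 2.15], [-1.42, 1.44], [-3.14, 3.14]. Speed limits (rad/s): [2.79, 2.79, 3.14, 3.14, 3.14, 3.14].

## Interface

Orientations are given as a unit quaternion [x, y, z, w].
In Python, from workcell import get_obs, camera, camera_model, job_done, masks_of gives the robot as it stands.
- The arm moves only by the tool jog_arm, never from a script. Its argument "deltas" is a list that holds one entry, the list of rows, each a list of 7 numbers: the shift along the tool's x, y, z in mm, then the turn, a rotation vector about the tool's x, y, z in degrees, then the finger opening in mm, from 0 to 85.4. A call has 1 to 5 rows; each row shifts and turns the pose as measured when the row begins, along the tool's axes as they then stand; what a row does not reach is not made up. A row lasts 1/10 s, in which the tool goes at most 50 mm and 8.59 degrees, less where a joint would pass 70% of its speed; a pose out of reach is approached as far as the arm can. A call with a gripper value outside its range is refused whole. The fingers move at their own pace and stop on an object; the grip force is fixed at half the most. Time passes only in rows, so rows that do not move let the fingers close. It gives the time, the measured TCP pose, the force and the opening at its end, in the units of the state.
- get_obs(): the state, without advancing time (a new reading comes with each control period).
- camera(name): name is "side" or "top" or "wrist"; returns the picture (384x512x3 uint8, red, green, blue); there is no depth.
- camera_model(name): a dict with "fovy" (degrees; the focal length in pixels is half the picture's height over the tangent of half this angle, whatever the lens; pixels are square), "cx", "cy" (the principal point, pixels), "k1" (the pictures are not rectified: a ray, as slopes to the right and down, at radius r is drawn at 1 + k1 r^2 times it, then the intrinsics apply), "pose" (4x4, takes a point from camera to world coordinates); the wrist camera has in their place "T_tool_cam" (4x4, takes a point from camera to tool coordinates, whose origin is the TCP and whose axes are the flange's). Camera axes: x right, y down, z forward; pixel columns grow to the right and rows downward; lengths in m; the calibration is good to about 2 mm. A picture is of the moment at which its call begins: read the wrist's pose just before it. camera_model takes no time and is no camera call.
- job_done(): hands the job in, once; it reports no verdict.
Trained networks look in the newest picture that a camera, given by its name, has taken for a name from the list of things; names that differ only in an ending like _2 or _b are one class to them, and where a whole thing is asked for, a point or a joint stands for the part that bears it (a point fixed in the world has none). Each returns a list of dicts, best first, with "conf" (0 to 1); they miss things now and then, are a little off and sometimes report something else, mostly with a low value. They report only what shows in the picture. A call takes as long as a camera call. They do not tell look-alikes from the thing itself.
- masks_of(target, camera): "pixels" (384x512 bool, what is visible of it) and "at" ([column, row] in pixels, amid what is visible of it).
The state is a dict: "clock": time; "joint_pos": joint angles; "joint_vel": joint speeds; "tau": joint torques, N m; "eef_pos": TCP position; "tool_rot": TCP orientation; "ft_force": force on the tool from outside, world axes, zero at the start; "ft_torque": the same for the moment, N m; "grip_width": finger opening in m.
Only numpy, scipy, OpenCV 4.12 (cv2) and the standard library are available. Lean on these libraries where they do the work, as an engineer would, in place of code of your own. Each camera call takes 0.05 s, during which the arm holds its last target. There are 200 camera calls.

## Task

Push the shaft gently along the V-block until its far end sits fully home against the end stop, and leave it there. Then turn the clamp's wing screw clockwise until you feel it bottom on the shaft, snug but not forced, and back it off a quarter of a turn so that the shaft can still be rotated for the run-out check. Leave everything else on the plate where it is.

Things in the scene. Friction and masses are not known exactly. Their poses are not given: they have to be found in the camera images.
- vblock: Steel V-block fixed to the granite plate, with a fixed dark bridge clamp straddling it. Origin on the plate straight below the axis of the clamp screw; z up, x along the V towards the end stop. The block spans x -75 to +50 mm, 56 mm wide, 50 mm high. The bridge spans x -11 to +11 mm and y -38 to +38 mm, its top is 96 mm above the plate; a 20 mm round brass bushing and washer on it reach 103 mm.
- end_stop: Fixed plate across the far end of the V. Its origin coincides with the V-block's origin; the face that the shaft meets is at x = +50 mm in the V-block's frame, 44 mm wide, from 22 to 66 mm above the plate. It must not be hit or pressed through the shaft with 25 N or more.
- shaft_centre (a point): Centre of the loose plain aluminium shaft, 24 mm across, 160 mm long, 0.14 to 0.28 kg, lying in the V under the bridge, its axis 50 mm above the plate, its own x along it towards the stop. Home against the stop this centre is at x = -30 mm in the V-block's frame; it starts 12 to 32 mm short of that. It slides at 2 to 9 N.
- shaft_end (a point): Centre of the shaft's flat near end, which sticks out of the V-block towards the robot, 50 mm above the plate: push here along the V, or pinch the shaft's end from above. At x = -110 mm in the V-block's frame when the shaft is home.
- screw_grip (a point): Centre of the flat wing head of the vertical clamp screw: a bar 32 mm long along its own x, 9 mm thick along its own y, 28 mm high, about 130 mm above the plate (116 to 144 mm), on the z axis of the V-block's frame. It turns at that height and drives the tip below: clockwise seen from above is down, 1.25 mm of tip travel a turn. It stays where it is left.
- screw_tip (a point): Lower end of the 8 mm screw tip, between the bridge and the top of the shaft, about 62 mm above the plate when bottomed; its height reading is too coarse to show that. The screw starts 0.35 to 0.7 turn short of bottom; the angle at which it bottoms is unmarked and differs each time. It runs at about 0.035 N m; from first contact the torque rises about 1 N m per rad.
- washer_top (a point): Top of the thin spring washer on the brass bushing under the wing head, on the screw's axis, 102 mm above the plate. Once the screw has bottomed, the washer is squeezed 0.5 mm per N m of screw torque (too little to read). Snug is 0.1 N m or more; 0.6 N m or more is forced and must not be reached.
- bracket: Bystander: loose machined aluminium angle, 60 x 40 x 34 mm, origin under its centre, left of the V-block.
- ring_gauge: Bystander: loose steel ring gauge, 44 mm across, 14 mm high, right of the V-block, origin under its centre.
- gauge_block: Bystander: loose steel gauge block standing on edge, 35 x 9 x 30 mm high, right of the V-block, origin under its centre.
- mug: Bystander: white mug, 80 mm across, 90 mm high, origin under its centre.
- tape: Bystander: roll of tape lying flat, 100 mm across, 25 mm high, origin under its centre.
- ball_stand: Bystander: reference ball on a round stand, 64 mm foot, 93 mm high, origin under its centre.
- tray: Bystander: open grey parts tray, 120 x 180 x 30 mm, origin under its centre.
Not all that is in view belongs to the job. There is more than one size of the vblock; the job needs the largest. Of the things that look like the part that bears shaft_centre, the smaller one is meant.

How it is judged:
On the way, in this order (a step that is already met when the one before it is completed fails the run):
1. the shaft is home against the end stop (within 1.5 mm), lying in the V (x of shaft_centre in the frame of vblock above -0.0315 m and z of shaft_centre in the frame of vblock below 0.053 m and angle between the x axis of shaft_centre and the x axis of vblock, either way round below 0.05 rad), for 0.2 s.
2. with the shaft home, the screw is bottomed and snug: 0.1 N m or more, which squeezes the spring washer 0.05 mm (all of step 1 and z of washer_top in the frame of vblock below 0.10245 m), for 0.1 s.
At the end, for the whole second after the job is handed in: The shaft lies in the V, within 1.5 mm of the end stop and along the V within 0.05 rad, and the screw is backed off from its bottom by a quarter turn, within 30 degrees (1.05 to 2.09 rad: 0.21 to 0.42 mm of rise) (all of step 1 and z of screw_tip in the frame of vblock between 0.0622089 and 0.0624158 m); the robot touches nothing.
It fails at once if the screw is forced: 0.6 N m, which squeezes the spring washer 0.3 mm (z of washer_top in the frame of vblock below 0.1022 m).
It fails at once if the shaft is rammed against the end stop with 25 N or more (contact force between shaft and end_stop above 25 N).
It fails at once if a bystander is shifted more than 15 mm (distance of any of bracket, ring_gauge, gauge_block, mug, tape, ball_stand, tray from where it was at the start of the episode above 0.015 m).
It also fails if it takes over 72 s, if anything falls off the work surface, if the arm or the gripper's body presses on something with over 40 N, if the wrist force passes 120 N, or if a joint passes its speed limit or range.

## Working session

There is one attempt and no reset: what is moved stays moved. The work goes in short steps, Python scripts to look and compute and a tool call to move; the robot and the scene stay as the last step left them, time stands still between calls to the robot, and variables do not carry over. Pictures are saved under pics/ and viewed, about 8 in all and at most 12, crops included, and the job is handed in when it is done.

Besides the shell and the picture viewer there is one more tool, called after ">>>" in YAML: its name, and indented under it one key for each argument. jog_arm: Moves the arm, as the interface text tells. Its arguments: {"type":"object","properties":{"deltas":{"type":"array"}},"required":["deltas"]}

```bash
mkdir -p pics; ls
cat > h.py <<'E'
import numpy as np, cv2
from workcell import *
def K(m):
    f=192/np.tan(np.radians(m["fovy"])/2); return f
def pose(name,o=None):
    m=camera_model(name)
    if "pose" in m: return m,np.array(m["pose"])
    from scipy.spatial.transform import Rotation as R
    o=o or get_obs(); T=np.eye(4);T[:3,:3]=R.from_quat(o["tool_rot"]).as_matrix();T[:3,3]=o["eef_pos"]
    return m,T@np.array(m["T_tool_cam"])
def ray(name,uv,o=None):
    m,T=pose(name,o);f=K(m);d=(np.array(uv,float)-[m["cx"],m["cy"]])/f
    s=d.copy()
    for _ in range(20): s=d/(1+m["k1"]*(s@s))
    return T[:3,3],T[:3,:3]@np.r_[s,1]
def at_z(name,uv,z,o=None):
    p,d=ray(name,uv,o); return p+d*(z-p[2])/d[2]
def proj(name,P,o=None):
    m,T=pose(name,o);q=T[:3,:3].T@(np.array(P)-T[:3,3]);s=q[:2]/q[2]
    return s*(1+m["k1"]*(s@s))*K(m)+[m["cx"],m["cy"]]
def tri(a,b):
    (p,d),(q,e)=a,b
    t=np.linalg.lstsq(np.c_[d,-e],q-p,rcond=None)[0]; return (p+d*t[0]+q+e*t[1])/2, np.linalg.norm(p+d*t[0]-q-e*t[1])
def snap(name,f):
    im=camera(name); cv2.imwrite("pics/"+f,im[:,:,::-1]); return im
E
python3 - <<'E'
from h import *
ims=[cv2.resize(camera(n)[:,:,::-1],None,fx=1,fy=1) for n in("top","side")]
cv2.imwrite("pics/top.png",cv2.resize(ims[0],(800,600)));cv2.imwrite("pics/side.png",cv2.resize(ims[1],(800,600)))
for n in("top","side"):
    print(n,np.round(camera_model(n)["pose"],3).tolist())
    for t in("vblock","shaft_centre","screw_grip","end_stop"):
        print(n,t,[(round(r["conf"],2),np.round(r["at"]).tolist(),int(r["pixels"].sum())) for r in masks_of(t,n)])
print(get_obs())
E
```

```text
pics
top [[-0.009, -0.993, 0.115, 0.383], [-1.0, 0.01, 0.007, -0.017], [-0.008, -0.115, -0.993, 1.341], [0.0, 0.0, 0.0, 1.0]]
top vblock [(0.69, [221.0, 165.0], 800), (0.69, [270.0, 211.0], 481)]
top shaft_centre [(0.9, [174.0, 280.0], 685), (0.57, [226.0, 187.0], 294)]
top screw_grip []
top end_stop []
side [[-0.998, -0.037, 0.057, 0.434], [-0.067, 0.509, -0.858, 0.91], [0.003, -0.86, -0.51, 0.644], [0.0, 0.0, 0.0, 1.0]]
side vblock [(0.87, [261.0, 206.0], 777), (0.63, [202.0, 236.0], 1461), (0.58, [252.0, 268.0], 1135)]
side shaft_centre [(0.78, [349.0, 292.0], 1211), (0.65, [227.0, 228.0], 490)]
side screw_grip [(0.52, [200.0, 204.0], 142)]
side end_stop [(0.66, [179.0, 228.0], 84), (0.44, [246.0, 209.0], 29)]
{'clock': 0.5, 'joint_pos': array([-1.11001506e+00,  2.40655604e-01,  4.94487791e-03,  1.33520503e+00,
        3.10544978e-06,  1.57081619e+00]), 'joint_vel': array([-0.00027998,  0.00011104, -0.00073381, -0.0033607 , -0.00050459,
        0.00101714]), 'tau': array([ 6.72643582e-04, -3.71856916e+01,  2.52462852e+01,  2.75245373e-03,
        1.00634625e-04, -1.23454772e-06]), 'eef_pos': array([ 0.2223115 , -0.44782537,  0.23125758]), 'tool_rot': array([ 9.73579532e-01,  2.28348182e-01, -1.21252823e-05, -5.84916655e-05]), 'ft_force': array([-0.75730995, -0.06283486, -0.28886536]), 'ft_torque': array([-0.01233513,  0.01089491,  0.01413645]), 'grip_width': 0.08532449306807356}
```

View pics/top.png

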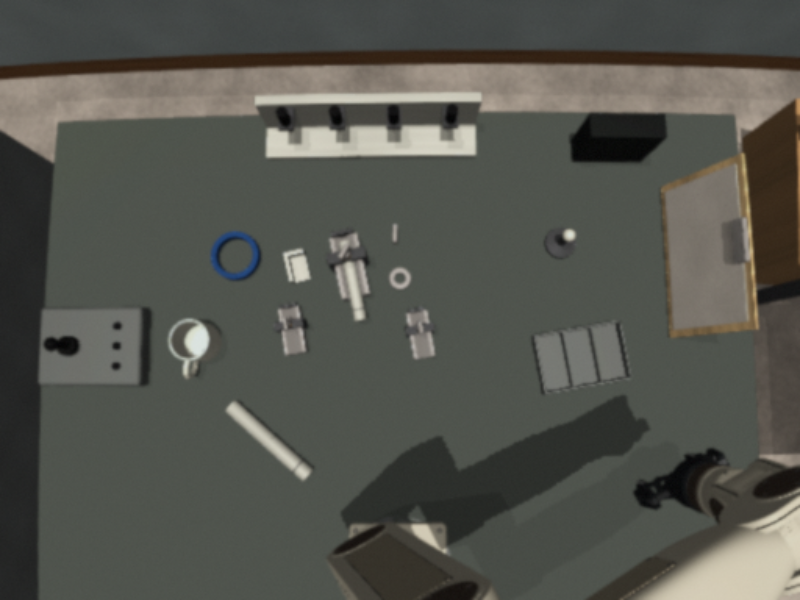

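View pics/side.png

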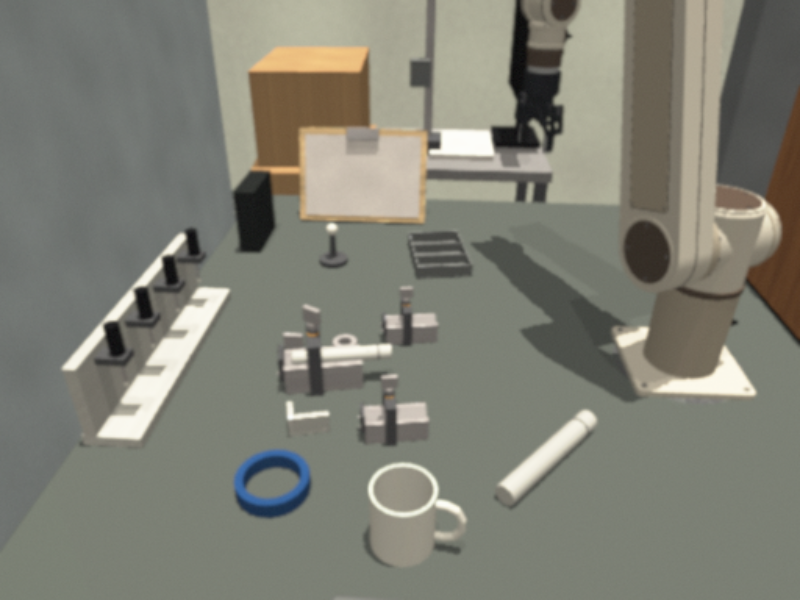

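Both pictures show the largest V-block in the middle: bridge at about (345,255) in the enlarged top view and (315,360) in the side view. The shaft sticks out to about (360,315) in the top view. The two smaller blocks and the big loose shaft are decoys.

Run:
```python
from h import *
print("screw top@.13",at_z("top",(221,156),.13), "side tri",tri(ray("top",(221,156)),ray("side",(200,204))))
camera("top");camera("side")
ms={}
for n,pt in(("top",(226,187)),("side",(227,228))):
    for r in masks_of("shaft_centre",n):
        if np.hypot(*(np.array(r["at"])-pt))<20:
            ys,xs=np.nonzero(r["pixels"]);ms[n]=np.c_[xs,ys]
            c=ms[n].mean(0);u=np.linalg.svd(ms[n]-c,full_matrices=False)[2][0];t=(ms[n]-c)@u
            for e in(t.min(),t.max()):
                print(n,c+u*e,at_z(n,c+u*e,.05 if n=="top" else .06))
for t in ("bracket","ring_gauge","gauge_block"):
    for r in masks_of(t,"top")[:1]: print(t,r["conf"],r["at"],at_z("top",r["at"],.02))
```

```text
screw top@.13 [0.63425751 0.0915627  0.13      ] side tri (array([0.62820142, 0.09159168, 0.12027081]), np.float64(0.015868130906180025))
top [223.3751178  168.92750997] [0.60983739 0.09122753 0.05      ]
top [230.14723885 203.97154668] [0.50038838 0.07033102 0.05      ]
side [249.2358457  224.24657825] [0.49971913 0.0851972  0.06      ]
side [186.83868456 228.77938206] [0.65289115 0.11581247 0.06      ]
bracket 0.49 [188.5, 169.3] [0.61517989 0.20516394 0.02      ]
gauge_block 0.75 [121.3, 219.3] [0.45713113 0.41899574 0.02      ]
```

>>> jog_arm:
  deltas:
    - [[39,-29,-6,0,0,0,85],[39,-29,-6,0,0,0,85],[39,-29,-6,0,0,0,85],[39,-29,-6,0,0,0,85],[39,-29,-6,0,0,0,85]]

```text
clock: 1.35
eef_pos: [0.3341, -0.2308, 0.2604]
tool_rot: [0.975, 0.221, 0.0, 0.0]
ft_force: [1.5, -0.0, 0.0]
grip_width: 0.085
```

>>> jog_arm:
  deltas:
    - [[39,-29,-3,0,0,0,0],[39,-29,-3,0,0,0,0],[39,-29,0,0,0,0,0],[39,-29,0,0,0,0,0],[39,-29,0,0,0,0,0]]

```text
clock: 1.85
eef_pos: [0.4499, -0.0091, 0.2695]
tool_rot: [0.975, 0.221, 0.004, 0.002]
ft_force: [1.4, -0.9, 0.6]
grip_width: 0.0117
```

>>> jog_arm:
  deltas:
    - [[39,-29,0,0,0,8,0],[0,0,0,0,0,7,0],[0,0,0,0,0,0,0]]

```text
clock: 2.15
eef_pos: [0.4739, 0.0387, 0.2692]
tool_rot: [0.995, 0.097, 0.005, 0.001]
ft_force: [-0.5, -0.5, 0.0]
grip_width: 0.0003
```

Run:
```python
from h import *
o=get_obs();print({k:np.round(v,3).tolist() for k,v in o.items()})
im=camera("wrist")
for t in("vblock","shaft_centre","screw_grip","end_stop"):
    print(t,[(round(r["conf"],2),np.round(r["at"]).tolist(),int(r["pixels"].sum())) for r in masks_of(t,"wrist")])
for P in [(0.633,.0945,.13),(0.50,.07,.05)]: print(proj("wrist",P,o))
cv2.imwrite("pics/w1.png",cv2.resize(im[:,:,::-1],(768,576)))
print(camera_model("wrist"))
```

```text
{'clock': 2.15, 'joint_pos': [0.083, 0.171, 0.015, 1.406, -0.003, 3.03], 'joint_vel': [0.048, 0.023, 0.02, -0.013, 0.016, -0.022], 'tau': [0.407, -34.036, 25.882, -0.14, 0.019, 0.51], 'eef_pos': [0.474, 0.039, 0.269], 'tool_rot': [0.995, 0.097, 0.005, 0.001], 'ft_force': [-0.486, -0.457, 0.048], 'ft_torque': [-0.028, -0.002, 0.002], 'grip_width': 0.0}
vblock [(0.65, [324.0, 168.0], 3308), (0.63, [126.0, 120.0], 3923), (0.62, [228.0, 23.0], 4010)]
shaft_centre [(0.74, [234.0, 75.0], 2391)]
screw_grip [(0.78, [337.0, 176.0], 275), (0.75, [95.0, 119.0], 384), (0.59, [223.0, 6.0], 334), (0.24, [53.0, 8.0], 1070)]
end_stop [(0.61, [121.0, 81.0], 222), (0.5, [329.0, 132.0], 227)]
[228.93865047 -21.53624365]
[236.16016786 131.53888137]
{'fovy': 63.41249209581331, 'cx': 258.58267147643556, 'cy': 187.6211817319079, 'k1': -0.08029118809292586, 'T_tool_cam': array([[-3.07070835e-05, -9.50950987e-01, -3.09341590e-01,
         7.89466623e-02],
       [ 9.99999420e-01,  3.03876833e-04, -1.03341759e-03,
        -1.07942606e-04],
       [ 1.07673122e-03, -3.09341442e-01,  9.50950426e-01,
        -1.42444094e-01],
       [ 0.00000000e+00,  0.00000000e+00,  0.00000000e+00,
         1.00000000e+00]])}
```

View pics/w1.png

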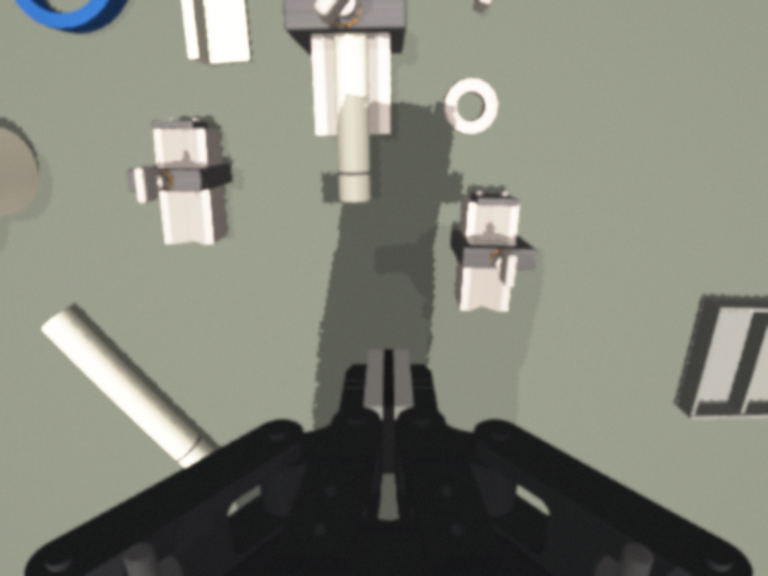

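The wrist picture shows the shaft end at about (355,200), the block's near corners at (314,135) and (391,134), and the wing at about (338,5), all in enlarged pixels. The yaw is nearly aligned with the tool.

Run:
```python
from h import *
o=get_obs()
for n,p,z in(("end",(355,200),.052),("shaft mid",(353,97),.062),("nearL",(314.5,135),.05),("nearR",(391,134),.05),("bridgeL",(285,28),.096),("bridgeR",(405,27),.096),("wing",(336,8),.144)):
    print(n,at_z("wrist",np.array(p)/1.5,z,o).round(4))
from scipy.spatial.transform import Rotation as R
print(R.from_quat(o["tool_rot"]).as_matrix().round(3))
```

```text
end [0.498  0.0666 0.052 ]
shaft mid [0.5713 0.0802 0.062 ]
nearL [0.54   0.1049 0.05  ]
nearR [0.5514 0.0487 0.05  ]
bridgeL [0.6022 0.1264 0.096 ]
bridgeR [0.6165 0.053  0.096 ]
wing [0.6087 0.0901 0.144 ]
[[ 0.982  0.19   0.01 ]
 [ 0.19  -0.982 -0.002]
 [ 0.01   0.004 -1.   ]]
```

>>> jog_arm:
  deltas:
    - [[3,-12,49,0.2,-0.5,0,0],[3,-12,48,0,0,0,0],[0,0,49,0,0,0,0],[0,0,49,0,0,0,0],[0,0,0,0,0,0,0]]

```text
clock: 2.9
eef_pos: [0.4795, 0.0564, 0.0741]
tool_rot: [0.996, 0.093, 0.007, 0.0]
ft_force: [-0.8, -0.7, 0.5]
grip_width: 0.0001
```

```bash
cat > s.py <<'E'
from h import *
from scipy.spatial.transform import Rotation as R
import sys
O=np.array([.620,.0915,0]);d=np.array([np.cos(.192),np.sin(.192),0])
o=get_obs();M=R.from_quat(o["tool_rot"]).as_matrix();p=o["eef_pos"]-O
print("clk",o["clock"],"V-frame x,y,z mm",(np.array([p@d,-p[0]*d[1]+p[1]*d[0],p[2]])*1e3).round(1),"yaw",np.degrees(np.arctan2(M[1,0],M[0,0])).round(2),"tool z",M[:,2].round(4),"j6",o["joint_pos"][5].round(3))
print("f",o["ft_force"].round(2),"t",o["ft_torque"].round(3),"w",round(o["grip_width"]*1e3,1),"tau6",o["tau"][5].round(3))
E
python3 s.py
```

```text
clk 2.9 V-frame x,y,z mm [-144.6   -7.6   74.1] yaw 10.64 tool z [ 1.380e-02  9.000e-04 -9.999e-01] j6 3.074
f [-0.79 -0.66  0.45] t [-0.009  0.102  0.024] w 0.1 tau6 0.008
```

>>> jog_arm:
  deltas:
    - [[0,-8,16,0,-0.8,-0.4,0],[0,0,16,0,0,0,0],[0,0,0,0,0,0,0]]

```text
clock: 3.2
eef_pos: [0.4807, 0.0621, 0.0464]
tool_rot: [0.996, 0.095, 0.002, 0.001]
ft_force: [-0.3, 0.1, -0.3]
grip_width: 0.0004
```

```bash
python3 s.py
python3 - <<'E'
from h import *
im=camera("wrist"); cv2.imwrite("pics/w2.png",cv2.resize(im[:,:,::-1],(768,576)))
E
```

```text
clk 3.2 V-frame x,y,z mm [-142.3   -2.3   46.4] yaw 10.86 tool z [ 0.0036 -0.0016 -1.    ] j6 3.082
f [-0.33  0.11 -0.28] t [-0.027  0.045  0.04 ] w 0.4 tau6 0.005
```

View pics/w2.png

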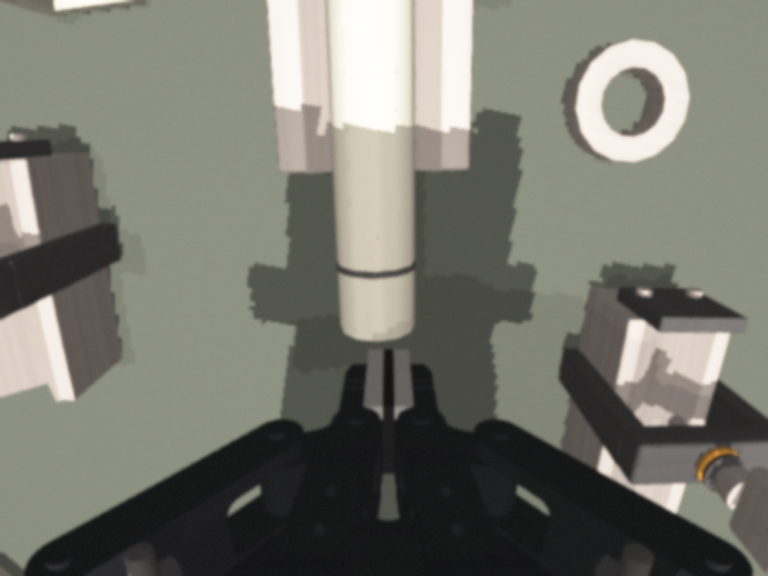

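The shaft end is at about (377,335), just ahead of the fingers at (388,355). The fingers are about 2-3 mm to the right of the axis, and the block's near corners are at (281,172) and (468,168).

>>> jog_arm:
  deltas:
    - [[3,-3,3,0,0,0,0],[4,-1,1,0,0,0,0],[3,0,0,0,0,0,0]]

```text
clock: 3.55
eef_pos: [0.4942, 0.0678, 0.0486]
tool_rot: [0.996, 0.094, 0.006, 0.001]
ft_force: [-0.2, 0.6, -0.7]
grip_width: 0.0001
```

```bash
python3 s.py
python3 - <<'E'
from h import *
o=get_obs(); m=camera_model("wrist")
# corners with the pose at the time of w2
o=dict(eef_pos=np.array([.4807,.0621,.0464]),tool_rot=np.array([.996,.095,.002,.001])/np.linalg.norm([.996,.095,.002,.001]))
L=at_z("wrist",np.array((281,172))/1.5,.05,o);Rr=at_z("wrist",np.array((468,168))/1.5,.05,o)
c=(L+Rr)/2;d=np.array([np.cos(.192),np.sin(.192),0]);print(L,Rr,np.linalg.norm(L-Rr),"O",c+.075*d)
print("end",at_z("wrist",np.array((377,336))/1.5,.045,o))
E
```

```text
clk 3.55 V-frame x,y,z mm [-128.1    0.8   48.6] yaw 10.77 tool z [ 1.270e-02 -5.000e-04 -9.999e-01] j6 3.091
f [-0.2   0.61 -0.67] t [-0.069  0.208 -0.005] w 0.1 tau6 0.012
[0.54100528 0.10595739 0.05      ] [0.55244311 0.05229048 0.05      ] 0.05487222544349828 O [0.62034604 0.09343563 0.05      ]
end [0.49248588 0.06837439 0.045     ]
```

>>> jog_arm:
  deltas:
    - [[2,0,4,0,-0.7,0,0],[2,0,2,0,0,0,0]]

```text
clock: 3.75
eef_pos: [0.4982, 0.0688, 0.0437]
tool_rot: [0.996, 0.094, -0.0, 0.001]
ft_force: [-3.5, 0.5, 2.0]
grip_width: -0.0001
```

```bash
python3 s.py;  python3 - <<'E'
from h import *
im=camera("wrist"); cv2.imwrite("pics/w3.png",cv2.resize(im[:,:,::-1],(768,576)))
E
```

```text
clk 3.75 V-frame x,y,z mm [-123.9    0.9   43.7] yaw 10.78 tool z [-3.0e-04 -2.6e-03 -1.0e+00] j6 3.092
f [-3.5   0.54  2.01] t [-0.002  0.62  -0.023] w -0.1 tau6 0.02
```

View pics/w3.png

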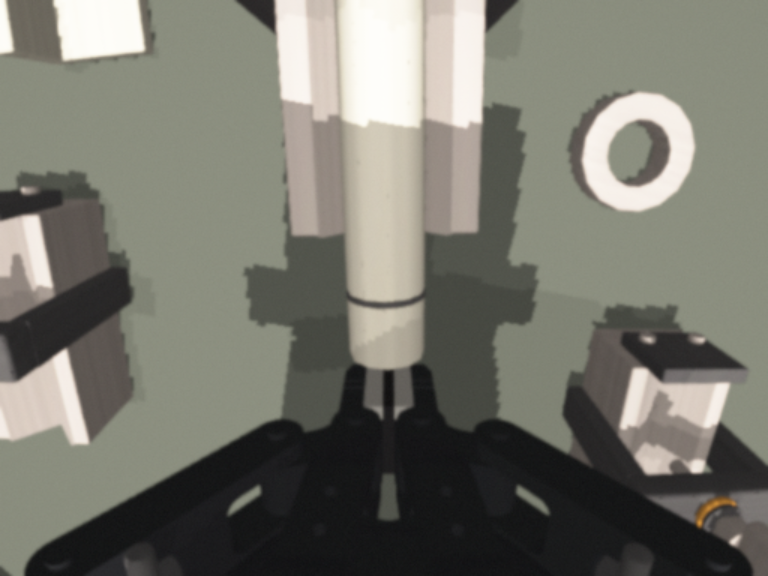

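The fingers now touch the shaft end, which is centred at about (386,360), with about 3.5 N.

>>> jog_arm:
  deltas:
    - [[1.5,0,0,0,0,0,0],[1.5,0,0,0,0,0,0]]

```text
clock: 4.0
eef_pos: [0.5003, 0.0693, 0.0428]
tool_rot: [0.996, 0.094, -0.002, 0.001]
ft_force: [-3.3, 0.5, 2.9]
grip_width: -0.0
```

>>> jog_arm:
  deltas:
    - [[1.5,0,0,0,0,0,0],[1.5,0,0,0,0,0,0]]

```text
clock: 4.2
eef_pos: [0.5018, 0.0697, 0.0425]
tool_rot: [0.996, 0.094, -0.003, 0.001]
ft_force: [-6.6, -0.9, 4.7]
grip_width: -0.0
```

```bash
python3 s.py;  python3 - <<'E'
from h import *
o=get_obs();c=camera("wrist");r=masks_of("shaft_centre","wrist")
for q in r[:2]: print(q["conf"],q["at"],np.nonzero(q["pixels"])[0].max()*1.5)
E
```

```text
clk 4.2 V-frame x,y,z mm [-120.2    1.2   42.5] yaw 10.8 tool z [-0.0061 -0.0034 -1.    ] j6 3.093
f [-6.55 -0.85  4.7 ] t [-0.177  1.43   0.005] w -0.0 tau6 0.028
0.93 [255.6, 114.6] 370.5
```

>>> jog_arm:
  deltas:
    - [[2,0,-0.5,0,0.3,0,0],[2,0,-0.3,0,0,0,0]]

```text
clock: 4.5
eef_pos: [0.5018, 0.0697, 0.0424]
tool_rot: [0.996, 0.094, -0.005, 0.002]
ft_force: [-6.8, -1.6, 5.1]
grip_width: -0.0001
```

>>> jog_arm:
  deltas:
    - [[2,0,-0.3,0,0,0,0],[2,0,0,0,0,0,0]]

```text
clock: 4.7
eef_pos: [0.5016, 0.0697, 0.0422]
tool_rot: [0.996, 0.094, -0.009, 0.002]
ft_force: [-7.0, -1.0, 4.0]
grip_width: 0.0002
```

```bash
python3 s.py
```

```text
clk 4.7 V-frame x,y,z mm [-120.4    1.2   42.2] yaw 10.79 tool z [-0.0167 -0.0054 -0.9998] j6 3.093
f [-6.96 -0.99  3.99] t [-0.249  1.39   0.005] w 0.2 tau6 0.023
```

Run:
```python
from h import *
o=get_obs();im=camera("wrist");cv2.imwrite("pics/w4.png",cv2.resize(im[:,:,::-1],(768,576)))
np.save("w4pos.npy",np.r_[o["eef_pos"],o["tool_rot"]])
d=np.array([np.cos(.192),np.sin(.192),0]);O=np.array([.620,.0925,0]);n=np.array([-d[1],d[0],0])
# predicted pixels if home: end top edge and block near corners
for nm,P in(("end top",O-.11*d+[0,0,.062]),("end mid",O-.11*d+[0,0,.05]),("L",O-.075*d+.028*n+[0,0,.05]),("R",O-.075*d-.028*n+[0,0,.05])): print(nm,proj("wrist",P,o)*1.5)
```

```text
end top [389.47485651 374.29526885]
end mid [389.31406489 355.12065186]
L [294.48516293 249.76624607]
R [483.49660553 249.04495709]
```

View pics/w4.png

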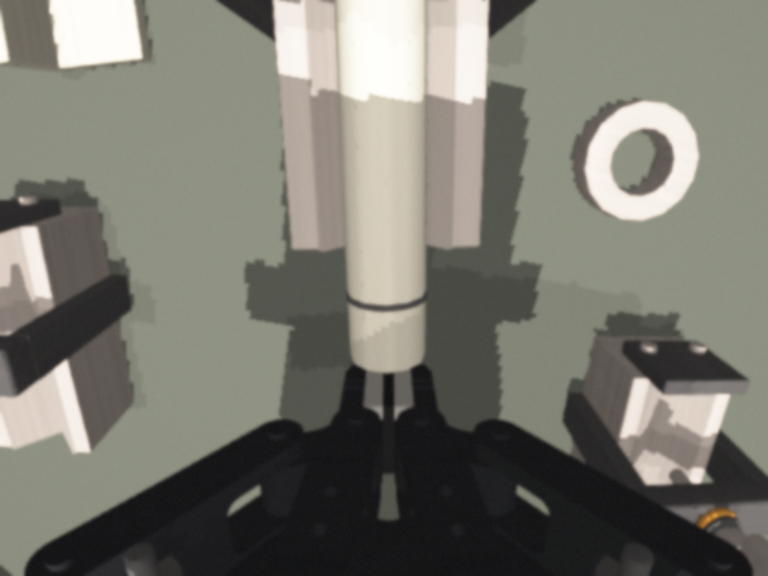

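The block's near corners are at (292,248) and (478,246) and the shaft end edge is at (388,372). The overhang matches the home geometry to about 1 mm. I'll do a slightly firmer push to exceed the 9 N friction limit.

>>> jog_arm:
  deltas:
    - [[4,0,-0.5,0,0.5,0,0]]

```text
clock: 4.85
eef_pos: [0.5017, 0.0698, 0.042]
tool_rot: [0.996, 0.094, -0.008, 0.002]
ft_force: [-13.6, -2.9, 11.0]
grip_width: -0.0002
```

```bash
python3 s.py
```

```text
clk 4.85 V-frame x,y,z mm [-120.3    1.3   42. ] yaw 10.79 tool z [-0.016  -0.0052 -0.9999] j6 3.093
f [-13.64  -2.87  10.98] t [-0.466  2.77  -0.005] w -0.2 tau6 0.03
```

At 14 N there is no motion, so the shaft is home. Backing off and lifting to view the wing.

>>> jog_arm:
  deltas:
    - [[-12,0,0,0,0,0,0],[-8,0,-20,0,0.9,0,60],[0,0,-49,0,0,0,60],[0,0,-49,0,0,0,60],[0,0,-49,0,0,0,60]]

```text
clock: 5.35
eef_pos: [0.4798, 0.0658, 0.207]
tool_rot: [0.996, 0.094, -0.005, 0.002]
ft_force: [1.1, 0.7, -0.3]
grip_width: 0.0579
```

>>> jog_arm:
  deltas:
    - [[40,0,-10,0,0,0,85],[38,0,0,0,0,0,85],[0,0,0,0,0,0,85],[0,0,0,0,0,0,85]]

```text
clock: 5.75
eef_pos: [0.5682, 0.082, 0.2299]
tool_rot: [0.996, 0.093, 0.011, 0.001]
ft_force: [-0.1, -0.5, -0.1]
grip_width: 0.085
```

```bash
python3 s.py
python3 - <<'E'
from h import *
o=get_obs();im=camera("wrist");cv2.imwrite("pics/w5.png",cv2.resize(im[:,:,::-1],(768,576)))
O=np.array([.620,.0925,0])
print("pred",proj("wrist",O+[0,0,.144],o)*1.5)
for q in masks_of("screw_grip","wrist"):
    if q["conf"]<.3: continue
    ys,xs=np.nonzero(q["pixels"]);print(q["conf"],q["at"],cv2.minAreaRect(np.c_[xs,ys].astype(np.float32)),at_z("wrist",q["at"],.14,o))
E
```

```text
clk 5.75 V-frame x,y,z mm [-52.7   0.5 229.9] yaw 10.73 tool z [ 2.140e-02 -1.000e-04 -9.998e-01] j6 3.099
f [-0.15 -0.46 -0.07] t [ 0.053 -0.007  0.008] w 85.0 tau6 0.001
pred [386.42394322 190.39219311]
0.95 [252.6, 124.0] ((253.25, 124.25000762939453), (19.091880798339844, 42.42640686035156), 45.0) [0.62103651 0.09648837 0.14      ]
0.67 [115.8, 228.1] ((119.5, 232.0), (28.0, 19.0), 90.0) [0.51662449 0.19338926 0.14      ]
```

View pics/w5.png

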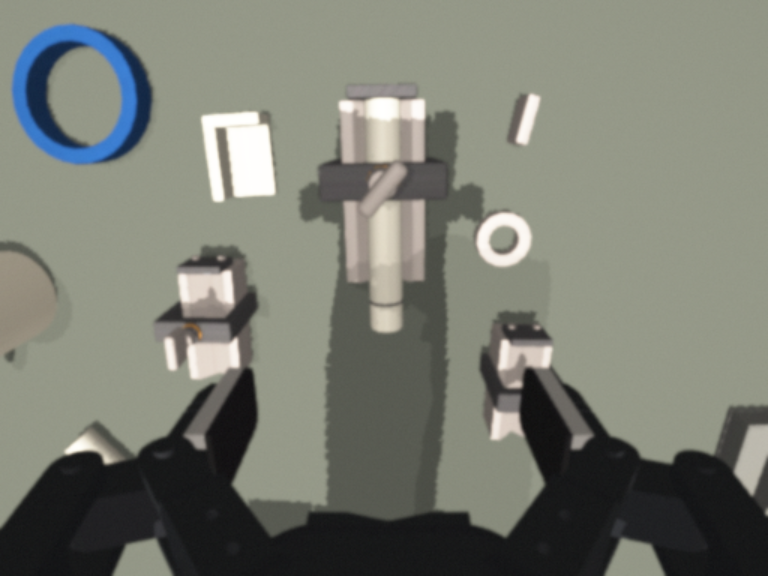

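Wing seen at about (384,190), with its long axis running from (365,213) to (402,167), which is 39° clockwise of tool x. Turning the tool back about -321° gives j6 the whole clockwise range.

>>> jog_arm:
  deltas:
    - [[0,0,0,0,-1.2,0,60],[0,0,0,0,0,-8.5,60],[0,0,0,0,0,-8.5,60],[0,0,0,0,0,-8.5,60],[0,0,0,0,0,-8.5,60]]

```text
clock: 6.35
eef_pos: [0.5622, 0.0808, 0.2282]
tool_rot: [0.923, 0.385, -0.006, 0.001]
ft_force: [-0.4, 0.4, 0.1]
grip_width: 0.0601
```

>>> jog_arm:
  deltas:
    - [[0,0,0,0,0,-8.5,60],[0,0,0,0,0,-8.5,60],[0,0,0,0,0,-8.5,60],[0,0,0,0,0,-8.5,60],[0,0,0,0,0,-8.5,60]]

```text
clock: 6.85
eef_pos: [0.5576, 0.0799, 0.2271]
tool_rot: [0.717, 0.697, -0.009, -0.004]
ft_force: [-0.3, 0.1, 0.4]
grip_width: 0.0601
```

>>> jog_arm:
  deltas:
    - [[0,0,0,0,0,-8.5,60],[0,0,0,0,0,-8.5,60],[0,0,0,0,0,-8.5,60],[0,0,0,0,0,-8.5,60],[0,0,0,0,0,-8.5,60]]

```text
clock: 7.35
eef_pos: [0.5529, 0.0789, 0.2261]
tool_rot: [0.412, 0.911, -0.01, -0.011]
ft_force: [-0.9, -0.2, 0.0]
grip_width: 0.0602
```

>>> jog_arm:
  deltas:
    - [[0,0,0,0,0,-8.5,60],[0,0,0,0,0,-8.5,60],[0,0,0,0,0,-8.5,60],[0,0,0,0,0,-8.5,60],[0,0,0,0,0,-8.5,60]]

```text
clock: 7.85
eef_pos: [0.5483, 0.0779, 0.2251]
tool_rot: [0.05, 0.999, -0.006, -0.017]
ft_force: [-0.3, -0.1, 0.3]
grip_width: 0.0603
```

>>> jog_arm:
  deltas:
    - [[0,0,0,0,0,-8.5,60],[0,0,0,0,0,-8.5,60],[0,0,0,0,0,-8.5,60],[0,0,0,0,0,-8.5,60],[0,0,0,0,0,-8.5,60]]

```text
clock: 8.35
eef_pos: [0.5437, 0.077, 0.2242]
tool_rot: [-0.319, 0.947, 0.001, -0.023]
ft_force: [0.8, -0.0, -0.3]
grip_width: 0.06
```

>>> jog_arm:
  deltas:
    - [[0,0,0,0,0,-8.5,60],[0,0,0,0,0,-8.5,60],[0,0,0,0,0,-8.5,60],[0,0,0,0,0,-8.5,60],[0,0,0,0,0,-8.5,60]]

```text
clock: 8.85
eef_pos: [0.5392, 0.0761, 0.2234]
tool_rot: [-0.644, 0.765, 0.012, -0.024]
ft_force: [-0.5, 0.0, 0.8]
grip_width: 0.0602
```

>>> jog_arm:
  deltas:
    - [[0,0,0,0,0,-8.5,60],[0,0,0,0,0,-8.5,60],[0,0,0,0,0,-8.5,60],[0,0,0,0,0,-8.5,60],[0,0,0,0,0,-8.5,60]]

```text
clock: 9.35
eef_pos: [0.5346, 0.0752, 0.2225]
tool_rot: [0.879, -0.476, -0.023, 0.021]
ft_force: [-0.3, -0.2, 0.8]
grip_width: 0.0596
```

```bash
python3 s.py
```

```text
clk 9.35 V-frame x,y,z mm [-86.9   0.3 222.5] yaw -56.88 tool z [-0.06   -0.0145 -0.9981] j6 -2.006
f [-0.34 -0.23  0.75] t [-0.001 -0.083 -0.026] w 59.6 tau6 1.235
```

```bash
cat > g.py <<'E'
import sys
exec(open("s.py").read())
x,y,z,yaw=map(float,sys.argv[1:5])  # world mm, deg
a=np.radians(yaw);Rt=np.array([[np.cos(a),np.sin(a),0],[np.sin(a),-np.cos(a),0],[0,0,-1]])
print("d",(M.T@(np.array([x,y,z])/1e3-o["eef_pos"])*1e3).round(1),"r",np.degrees(R.from_matrix(M.T@Rt).as_rotvec()).round(2))
E
python3 g.py 620 93.2 200 -28
```

```text
clk 9.35 V-frame x,y,z mm [-86.9   0.3 222.5] yaw -56.88 tool z [-0.06   -0.0145 -0.9981] j6 -2.006
f [-0.34 -0.23  0.75] t [-0.001 -0.083 -0.026] w 59.6 tau6 1.235
d [ 32.  -82.5  17.1] r [  2.97   2.   -28.83]
```

>>> jog_arm:
  deltas:
    - [[12,-32,0,1.2,0.8,-7.2,60],[9,-26,0,1.0,0.6,-7.2,60],[0,-10,5,0.8,0.6,-7.2,60],[0,0,5,0,0,-7.2,60],[0,0,0,0,0,0,60]]

```text
clock: 9.85
eef_pos: [0.5979, 0.0999, 0.2078]
tool_rot: [0.973, -0.232, -0.001, 0.003]
ft_force: [0.2, -0.6, -0.1]
grip_width: 0.06
```

```bash
python3 g.py 620 93.2 200 -28
```

```text
clk 9.85 V-frame x,y,z mm [-20.1  12.4 207.8] yaw -26.82 tool z [-0.0043 -0.0053 -1.    ] j6 -2.506
f [ 0.21 -0.6  -0.11] t [-0.009  0.025 -0.035] w 60.0 tau6 -0.516
d [22.7 -4.   7.7] r [0.38 0.08 1.18]
```

>>> jog_arm:
  deltas:
    - [[22,-4,4,0.4,0,1.0,60],[0,0,0,0,0,0,60],[0,0,0,0,0,0,60]]

```text
clock: 10.15
eef_pos: [0.6176, 0.0932, 0.2037]
tool_rot: [0.97, -0.244, -0.002, 0.0]
ft_force: [0.1, -0.9, -0.7]
grip_width: 0.0598
```

```bash
python3 g.py 620 93.2 200 -28
python3 - <<'E'
from h import *
o=get_obs();im=camera("wrist");cv2.imwrite("pics/w6.png",cv2.resize(im[:,:,::-1],(768,576)))
print("pred",proj("wrist",[.620,.0932,.144],o)*1.5)
for q in masks_of("screw_grip","wrist")[:2]: print(q["conf"],q["at"])
E
```

```text
clk 10.15 V-frame x,y,z mm [ -2.    2.2 203.7] yaw -28.26 tool z [-4.9e-03  7.0e-04 -1.0e+00] j6 -2.499
f [ 0.05 -0.86 -0.75] t [-0.011  0.006  0.019] w 59.8 tau6 -0.011
d [ 2.2 -1.1  3.7] r [ 0.1   0.26 -0.26]
pred [385.19904058 303.28908826]
0.86 [458.2, 238.4]
0.76 [214.5, 332.5]
```

View pics/w6.png

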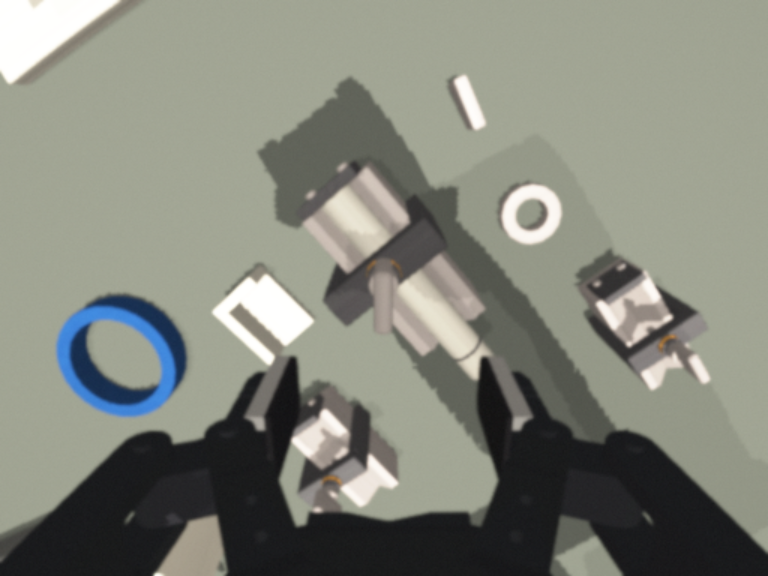

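The wing top is seen end-on from (382,275) to (384,330), aligned with the tool and within 1 mm of the prediction (385,303). Descending.

>>> jog_arm:
  deltas:
    - [[1,-1,30,0,0.2,0,45],[1,-1,30,0,0,0,45],[0,0,15,0,0,0,45],[0,0,0,0,0,0,45]]

```text
clock: 10.65
eef_pos: [0.6196, 0.0948, 0.1301]
tool_rot: [0.97, -0.245, 0.002, -0.0]
ft_force: [-0.8, 0.6, 0.6]
grip_width: 0.0449
```

```bash
python3 g.py 620.5 94 113 -28
```

```text
clk 10.65 V-frame x,y,z mm [  0.2   3.3 130.1] yaw -28.31 tool z [ 3.1e-03 -3.0e-04 -1.0e+00] j6 -2.495
f [-0.83  0.63  0.58] t [-0.051  0.021 -0.029] w 44.9 tau6 -0.005
d [ 1.1  0.3 17.1] r [-0.07 -0.17 -0.31]
```

>>> jog_arm:
  deltas:
    - [[1,0,17,0,-0.2,0,30],[0,0,0,0,0,0,14],[0,0,0,0,0,0,0],[0,0,0,0,0,0,0],[0,0,0,0,0,0,0]]

```text
clock: 11.15
eef_pos: [0.6205, 0.0945, 0.1165]
tool_rot: [0.97, -0.245, 0.001, -0.001]
ft_force: [1.2, 0.4, -7.2]
grip_width: 0.0077
```

```bash
python3 g.py 620.5 94 113 -28
```

```text
clk 11.15 V-frame x,y,z mm [  1.1   2.8 116.5] yaw -28.37 tool z [ 2.4e-03  9.0e-04 -1.0e+00] j6 -2.496
f [ 1.24  0.39 -7.17] t [ 0.074 -0.331 -0.003] w 7.7 tau6 -0.005
d [0.2 0.4 3.5] r [-0.11 -0.1  -0.37]
```

Gripped the wing. Turning clockwise while watching the torque.

>>> jog_arm:
  deltas:
    - [[0,0,0,0,0,8,0],[0,0,0,0,0,8,0],[0,0,0,0,0,8,0],[0,0,0,0,0,8,0],[0,0,0,0,0,8,0]]

```text
clock: 11.65
eef_pos: [0.6205, 0.0942, 0.1165]
tool_rot: [0.82, -0.573, 0.001, -0.001]
ft_force: [0.6, -0.4, -5.4]
grip_width: 0.008
```

```bash
python3 g.py 620.5 94 113 -68
```

```text
clk 11.65 V-frame x,y,z mm [  1.    2.6 116.5] yaw -69.92 tool z [ 1.7e-03  1.0e-04 -1.0e+00] j6 -1.77
f [ 0.56 -0.42 -5.4 ] t [-0.114 -0.141  0.013] w 8.0 tau6 -1.149
d [0.2 0.1 3.5] r [-0.1  -0.03 -1.92]
```

>>> jog_arm:
  deltas:
    - [[0,0,0,0,0,8,0],[0,0,0,0,0,8,0],[0,0,0,0,0,8,0],[0,0,0,0,0,8,0],[0,0,0,0,0,8,0]]

```text
clock: 12.15
eef_pos: [0.6202, 0.0941, 0.1165]
tool_rot: [-0.562, 0.827, -0.001, 0.0]
ft_force: [0.8, -0.2, -5.1]
grip_width: 0.0081
```

>>> jog_arm:
  deltas:
    - [[0,0,0,0,0,7,0],[0,0,0,0,0,7,0],[0,0,0,0,0,7,0],[0,0,0,0,0,4,0],[0,0,0,0,0,0,0]]

```text
clock: 12.65
eef_pos: [0.62, 0.0942, 0.1165]
tool_rot: [-0.361, 0.933, -0.001, -0.0]
ft_force: [-0.3, -0.1, -5.5]
grip_width: 0.0078
```

```bash
python3 s.py
```

```text
clk 12.65 V-frame x,y,z mm [  0.5   2.6 116.5] yaw -137.72 tool z [-1.0e-04 -1.5e-03 -1.0e+00] j6 -0.586
f [-0.32 -0.1  -5.48] t [-0.093 -0.245  0.074] w 7.8 tau6 0.327
```

>>> jog_arm:
  deltas:
    - [[0,0,0,0,0,5,0],[0,0,0,0,0,5,0],[0,0,0,0,0,0,0]]

```text
clock: 12.95
eef_pos: [0.6199, 0.0943, 0.1165]
tool_rot: [-0.278, 0.961, -0.001, -0.0]
ft_force: [-0.4, -0.5, -4.7]
grip_width: 0.0079
```

```bash
python3 s.py
```

```text
clk 12.95 V-frame x,y,z mm [  0.5   2.7 116.5] yaw -147.76 tool z [-5.0e-04 -1.7e-03 -1.0e+00] j6 -0.411
f [-0.37 -0.54 -4.66] t [-0.059 -0.257  0.037] w 7.9 tau6 0.393
```

>>> jog_arm:
  deltas:
    - [[0,0,0,0,0,5,0],[0,0,0,0,0,5,0],[0,0,0,0,0,0,0]]

```text
clock: 13.25
eef_pos: [0.6199, 0.0943, 0.1165]
tool_rot: [-0.195, 0.981, -0.001, -0.001]
ft_force: [1.6, -0.3, -5.2]
grip_width: 0.008
```

```bash
python3 s.py
```

```text
clk 13.25 V-frame x,y,z mm [  0.4   2.8 116.5] yaw -157.56 tool z [-7.0e-04 -1.8e-03 -1.0e+00] j6 -0.24
f [ 1.62 -0.32 -5.23] t [-0.09  -0.157  0.015] w 8.0 tau6 0.401
```

>>> jog_arm:
  deltas:
    - [[0,0,0,0,0,5,0],[0,0,0,0,0,5,0],[0,0,0,0,0,0,0]]

```text
clock: 13.55
eef_pos: [0.6199, 0.0944, 0.1165]
tool_rot: [-0.111, 0.994, -0.001, -0.001]
ft_force: [0.9, -0.1, -5.2]
grip_width: 0.008
```

```bash
python3 s.py
```

```text
clk 13.55 V-frame x,y,z mm [  0.4   2.8 116.5] yaw -167.21 tool z [-8.0e-04 -1.8e-03 -1.0e+00] j6 -0.071
f [ 0.85 -0.1  -5.18] t [-0.081 -0.175  0.004] w 8.0 tau6 0.406
```

>>> jog_arm:
  deltas:
    - [[0,0,0,0,0,4.5,0],[0,0,0,0,0,4.5,0],[0,0,0,0,0,0,0]]

```text
clock: 13.85
eef_pos: [0.6198, 0.0944, 0.1165]
tool_rot: [-0.037, 0.999, -0.001, -0.001]
ft_force: [0.3, 0.3, -5.5]
grip_width: 0.0077
```

```bash
python3 s.py
```

```text
clk 13.85 V-frame x,y,z mm [  0.4   2.9 116.5] yaw -175.73 tool z [-0.001  -0.0017 -1.    ] j6 0.077
f [ 0.3   0.26 -5.51] t [-0.066 -0.189  0.096] w 7.7 tau6 0.374
```

>>> jog_arm:
  deltas:
    - [[0,0,0,0,0,4.5,0],[0,0,0,0,0,4.5,0],[0,0,0,0,0,0,0]]

```text
clock: 14.15
eef_pos: [0.6198, 0.0945, 0.1165]
tool_rot: [0.037, 0.999, -0.001, -0.001]
ft_force: [0.5, -0.7, -5.7]
grip_width: 0.0077
```

```bash
python3 s.py
```

```text
clk 14.15 V-frame x,y,z mm [  0.4   3.  116.5] yaw 175.79 tool z [-0.0011 -0.0016 -1.    ] j6 0.226
f [ 0.48 -0.71 -5.7 ] t [-0.077 -0.195  0.065] w 7.7 tau6 0.375
```

>>> jog_arm:
  deltas:
    - [[0,0,0,0,0,4.5,0],[0,0,0,0,0,4.5,0],[0,0,0,0,0,0,0]]

```text
clock: 14.45
eef_pos: [0.6198, 0.0946, 0.1165]
tool_rot: [0.11, 0.994, -0.001, -0.0]
ft_force: [1.0, -0.7, -5.8]
grip_width: 0.0081
```

```bash
python3 s.py
```

```text
clk 14.45 V-frame x,y,z mm [  0.4   3.1 116.5] yaw 167.32 tool z [-0.0011 -0.0015 -1.    ] j6 0.373
f [ 1.05 -0.69 -5.75] t [-0.061 -0.169 -0.008] w 8.1 tau6 0.375
```

>>> jog_arm:
  deltas:
    - [[0,0,0,0,0,4.5,0],[0,0,0,0,0,4.5,0],[0,0,0,0,0,0,0]]

```text
clock: 14.75
eef_pos: [0.6197, 0.0946, 0.1165]
tool_rot: [0.183, 0.983, -0.001, -0.0]
ft_force: [1.2, 0.5, -5.4]
grip_width: 0.0084
```

```bash
python3 s.py
```

```text
clk 14.75 V-frame x,y,z mm [  0.3   3.1 116.5] yaw 158.86 tool z [-0.0012 -0.0014 -1.    ] j6 0.521
f [ 1.2   0.49 -5.39] t [-0.091 -0.093  0.012] w 8.4 tau6 0.376
```

Turned 173°, no contact yet.

>>> jog_arm:
  deltas:
    - [[0,0,0,0,0,4.5,0],[0,0,0,0,0,4.5,0],[0,0,0,0,0,0,0]]

```text
clock: 15.05
eef_pos: [0.6198, 0.0947, 0.1165]
tool_rot: [0.255, 0.967, -0.001, -0.0]
ft_force: [0.5, 0.9, -5.1]
grip_width: 0.008
```

```bash
python3 s.py
```

```text
clk 15.05 V-frame x,y,z mm [  0.4   3.2 116.5] yaw 150.42 tool z [-0.0012 -0.0013 -1.    ] j6 0.668
f [ 0.48  0.93 -5.13] t [-0.131 -0.182  0.012] w 8.0 tau6 0.376
```

>>> jog_arm:
  deltas:
    - [[0,0,0,0,0,4.5,0],[0,0,0,0,0,4.5,0],[0,0,0,0,0,0,0]]

```text
clock: 15.35
eef_pos: [0.6198, 0.0947, 0.1165]
tool_rot: [0.326, 0.945, -0.001, -0.0]
ft_force: [0.8, -0.1, -4.9]
grip_width: 0.0078
```

```bash
python3 s.py
```

```text
clk 15.35 V-frame x,y,z mm [  0.4   3.2 116.5] yaw 141.97 tool z [-0.0012 -0.0011 -1.    ] j6 0.816
f [ 0.78 -0.08 -4.87] t [-0.079 -0.149  0.029] w 7.8 tau6 0.377
```

>>> jog_arm:
  deltas:
    - [[0,0,0,0,0,4.5,0],[0,0,0,0,0,4.5,0],[0,0,0,0,0,0,0]]

```text
clock: 15.65
eef_pos: [0.6198, 0.0948, 0.1165]
tool_rot: [0.394, 0.919, -0.001, -0.0]
ft_force: [1.1, -0.3, -6.1]
grip_width: 0.0078
```

```bash
python3 s.py
```

```text
clk 15.65 V-frame x,y,z mm [  0.4   3.3 116.5] yaw 133.53 tool z [-1.2e-03 -9.0e-04 -1.0e+00] j6 0.963
f [ 1.08 -0.33 -6.13] t [-0.079 -0.153  0.029] w 7.8 tau6 0.377
```

>>> jog_arm:
  deltas:
    - [[0,0,0,0,0,4.5,0],[0,0,0,0,0,4.5,0],[0,0,0,0,0,0,0]]

```text
clock: 15.95
eef_pos: [0.6198, 0.0948, 0.1165]
tool_rot: [0.461, 0.887, -0.001, -0.0]
ft_force: [0.8, -0.3, -4.8]
grip_width: 0.0076
```

```bash
python3 s.py
```

```text
clk 15.95 V-frame x,y,z mm [  0.5   3.3 116.5] yaw 125.09 tool z [-1.2e-03 -7.0e-04 -1.0e+00] j6 1.11
f [ 0.78 -0.28 -4.76] t [-0.025 -0.204  0.057] w 7.6 tau6 0.377
```

Turned 206.5°, still free.

>>> jog_arm:
  deltas:
    - [[0,0,0,0,0,4.5,0],[0,0,0,0,0,4.5,0],[0,0,0,0,0,0,0]]

```text
clock: 16.25
eef_pos: [0.6199, 0.0949, 0.1165]
tool_rot: [0.525, 0.851, -0.001, -0.0]
ft_force: [1.7, 0.3, -5.4]
grip_width: 0.0079
```

```bash
python3 s.py
```

```text
clk 16.25 V-frame x,y,z mm [  0.5   3.4 116.5] yaw 116.66 tool z [-1.1e-03 -6.0e-04 -1.0e+00] j6 1.258
f [ 1.73  0.26 -5.4 ] t [-0.039 -0.134  0.039] w 7.9 tau6 0.377
```

>>> jog_arm:
  deltas:
    - [[0,0,0,0,0,4.5,0],[0,0,0,0,0,4.5,0],[0,0,0,0,0,0,0]]

```text
clock: 16.55
eef_pos: [0.6199, 0.0949, 0.1165]
tool_rot: [0.586, 0.81, -0.001, -0.0]
ft_force: [0.4, -0.0, -5.2]
grip_width: 0.0083
```

```bash
python3 s.py
```

```text
clk 16.55 V-frame x,y,z mm [  0.6   3.4 116.5] yaw 108.22 tool z [-1.1e-03 -5.0e-04 -1.0e+00] j6 1.405
f [ 0.36 -0.03 -5.2 ] t [-0.038 -0.125 -0.016] w 8.3 tau6 0.377
```

>>> jog_arm:
  deltas:
    - [[0,0,0,0,0,4.5,0],[0,0,0,0,0,4.5,0],[0,0,0,0,0,0,0]]

```text
clock: 16.85
eef_pos: [0.62, 0.0949, 0.1165]
tool_rot: [0.644, 0.765, -0.0, -0.0]
ft_force: [1.3, 0.2, -4.2]
grip_width: 0.0078
```

```bash
python3 s.py
```

```text
clk 16.85 V-frame x,y,z mm [  0.6   3.4 116.5] yaw 99.78 tool z [-1.e-03 -3.e-04 -1.e+00] j6 1.552
f [ 1.34  0.17 -4.25] t [ 0.033 -0.162  0.052] w 7.8 tau6 0.377
```

>>> jog_arm:
  deltas:
    - [[0,0,0,0,0,4.5,0],[0,0,0,0,0,4.5,0],[0,0,0,0,0,0,0]]

```text
clock: 17.15
eef_pos: [0.62, 0.095, 0.1165]
tool_rot: [0.699, 0.715, -0.0, -0.0]
ft_force: [0.4, -1.4, -5.4]
grip_width: 0.0083
```

```bash
python3 s.py
```

```text
clk 17.15 V-frame x,y,z mm [  0.7   3.4 116.5] yaw 91.34 tool z [-9.e-04 -1.e-04 -1.e+00] j6 1.699
f [ 0.44 -1.4  -5.41] t [-0.055 -0.197  0.042] w 8.3 tau6 0.379
```

>>> jog_arm:
  deltas:
    - [[0,0,0,0,0,4.5,0],[0,0,0,0,0,4.5,0],[0,0,0,0,0,0,0]]

```text
clock: 17.45
eef_pos: [0.62, 0.095, 0.1165]
tool_rot: [0.749, 0.662, -0.0, -0.0]
ft_force: [0.6, 0.0, -5.6]
grip_width: 0.0083
```

```bash
python3 s.py
```

```text
clk 17.45 V-frame x,y,z mm [  0.7   3.4 116.5] yaw 82.95 tool z [-9.e-04 -0.e+00 -1.e+00] j6 1.846
f [ 0.63  0.03 -5.57] t [-0.013 -0.104  0.173] w 8.3 tau6 0.525
```

Contact: the torque rose to 0.17 N m (tau6 +0.15) after 8°, so it bottoms at about yaw 91°. A little more for margin.

>>> jog_arm:
  deltas:
    - [[0,0,0,0,0,5,0],[0,0,0,0,0,0,0],[0,0,0,0,0,0,0]]

```text
clock: 17.75
eef_pos: [0.6201, 0.095, 0.1165]
tool_rot: [0.773, 0.634, -0.0, -0.0]
ft_force: [1.4, -0.3, -4.6]
grip_width: 0.0077
```

```bash
python3 s.py
```

```text
clk 17.75 V-frame x,y,z mm [  0.8   3.5 116.5] yaw 78.69 tool z [-7.e-04 -1.e-04 -1.e+00] j6 1.92
f [ 1.36 -0.3  -4.65] t [-0.022 -0.129  0.247] w 7.7 tau6 0.287
```

The measured 0.25 N m is consistent and within the snug window, so contact is at about yaw 91°. Backing off about 100° to yaw 179.

>>> jog_arm:
  deltas:
    - [[0,0,0,0,0,-8,0],[0,0,0,0,0,-8,0],[0,0,0,0,0,-8,0],[0,0,0,0,0,-8,0],[0,0,0,0,0,-8,0]]

```text
clock: 18.25
eef_pos: [0.6198, 0.0948, 0.1165]
tool_rot: [0.491, 0.871, -0.0, -0.001]
ft_force: [1.6, 0.2, -5.4]
grip_width: 0.008
```

>>> jog_arm:
  deltas:
    - [[0,0,0,0,0,-8,0],[0,0,0,0,0,-8,0],[0,0,0,0,0,-8,0],[0,0,0,0,0,-8,0],[0,0,0,0,0,0,0]]

```text
clock: 18.75
eef_pos: [0.6198, 0.0946, 0.1165]
tool_rot: [0.213, 0.977, -0.0, -0.001]
ft_force: [0.1, -0.3, -5.9]
grip_width: 0.0081
```

```bash
python3 s.py
```

```text
clk 18.75 V-frame x,y,z mm [  0.4   3.1 116.5] yaw 155.37 tool z [-1.5e-03 -7.0e-04 -1.0e+00] j6 0.582
f [ 0.11 -0.27 -5.93] t [-0.034 -0.225 -0.072] w 8.1 tau6 -0.586
```

>>> jog_arm:
  deltas:
    - [[0,0,0,0,0,-8,0],[0,0,0,0,0,-8,0],[0,0,0,0,0,-7.5,0],[0,0,0,0,0,0,0]]

```text
clock: 19.15
eef_pos: [0.6198, 0.0944, 0.1165]
tool_rot: [0.005, 1.0, -0.001, -0.001]
ft_force: [1.5, -0.7, -5.2]
grip_width: 0.008
```

```bash
python3 s.py
```

```text
clk 19.15 V-frame x,y,z mm [  0.4   2.9 116.5] yaw 179.43 tool z [-0.0013 -0.0011 -1.    ] j6 0.162
f [ 1.48 -0.67 -5.25] t [-0.059 -0.212  0.025] w 8.0 tau6 -0.575
```

Now 88° from contact. Releasing and lifting straight up.

>>> jog_arm:
  deltas:
    - [[0,0,0,0,0,0,20],[0,0,0,0,0,0,30],[0,0,0,0,0,0,40],[0,0,-15,0,0,0,40],[0,0,-25,0,0,0,40]]

```text
clock: 19.65
eef_pos: [0.619, 0.0946, 0.1576]
tool_rot: [0.01, 1.0, -0.0, -0.001]
ft_force: [0.5, 0.1, -0.2]
grip_width: 0.04
```

>>> jog_arm:
  deltas:
    - [[0,0,-40,0,0,0,40],[0,0,-40,0,0,0,40],[40,0,0,0,0,0,40],[40,0,0,0,0,0,40],[0,0,0,0,0,0,40]]

```text
clock: 20.15
eef_pos: [0.5431, 0.0975, 0.2486]
tool_rot: [0.013, 1.0, 0.002, 0.007]
ft_force: [0.2, -1.2, -1.3]
grip_width: 0.0402
```

```bash
python3 s.py
python3 - <<'E'
from h import *
o=get_obs();im=camera("wrist");cv2.imwrite("pics/w7.png",cv2.resize(im[:,:,::-1],(768,576)))
O=np.array([.6203,.0935,0]);d=np.array([np.cos(.192),np.sin(.192),0])
for P in(O+[0,0,.144],O-.11*d+[0,0,.062],O-.075*d+[0,0,.05]):print(proj("wrist",P,o)*1.5)
E
```

```text
clk 20.15 V-frame x,y,z mm [-74.3  20.6 248.6] yaw 178.49 tool z [ 0.0146  0.0029 -0.9999] j6 0.204
f [ 0.25 -1.16 -1.35] t [0.008 0.009 0.013] w 40.2 tau6 0.024
[383.62890494 397.4852331 ]
[349.789001   200.36345755]
[362.19220518 243.31052821]
```

View pics/w7.png

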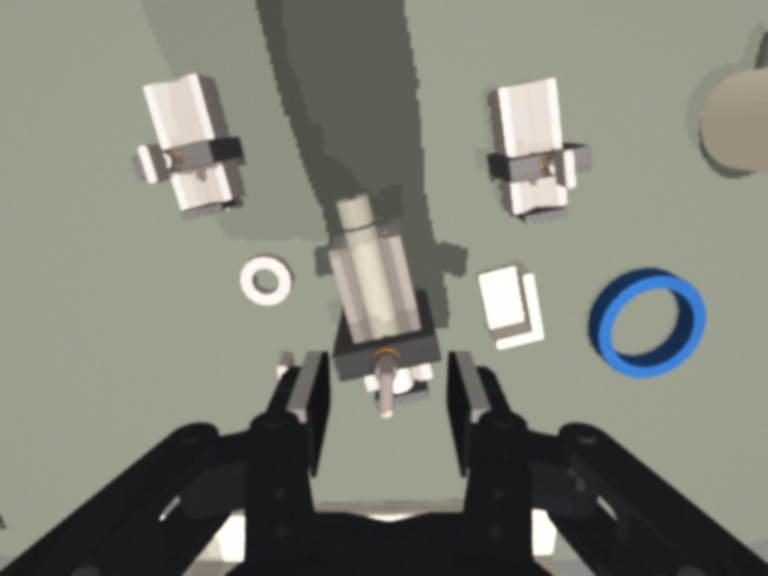

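The shaft end at (352,198) and the block's near edge at (366,243) match the home prediction. The wing is aligned with the release angle at (386,385), and the ring, bracket and tape are undisturbed. Handing in.

```bash
python3 -c "
from workcell import *
print(job_done(), get_obs()['clock'])"
```

```text
the job is handed in; nothing more can be done
the job is handed in; nothing more can be done
```

I pushed the shaft home, tightened the clamp screw until it was snug, backed it off about a quarter turn, and handed the job in at about 20 s. No verdict was reported.

- **Shaft:** I pushed it until it stopped moving at about 14 N at the wrist. That is above the 9 N the shaft could need to slide and below the 25 N limit. The wrist pictures put its end at the home position to about 1 mm, before and after the screw work.
- **Screw:** It ran free for about 240° and then bottomed. I took it to about 0.25 N m (0.1 to 0.6 allowed), roughly 13° past first contact. I then backed it off to 88° from first contact, which is about 101° from where I stopped tightening.
- **Last checks:** The gripper is open and clear above the block. In the last wrist picture the wing stands at the angle I left it. The bracket, ring gauge and tape look undisturbed, and I did not work near the other bystanders.
- **Not confirmed:** Single wrist-torque readings while the screw was still free varied by about 0.05 N m, one reaching 0.096. I therefore judged contact from both the wrist torque and the last joint's torque. I could not read the tip height directly. The gripper also pressed on the screw with about 5 N vertically while turning, with no visible effect.

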